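# Hold the washed sample cell in the torch beam

### The arm

A 6-joint arm with a two-finger parallel gripper is mounted at the origin on a cart in front of the work surface, level with it; the furniture and walls round the work are solid. World frame = base frame: x ahead of the robot, y to its left, z up, the work surface at z = 0. Lengths are in m, angles in rad, forces in N, time in s.
With the tool pointing down it reaches from about 0.375 to 0.9 m from the base axis. Payload 3.1 kg.
Tool frame: the origin (TCP) lies on the centre line of the jaws, within the pads' length; the fingertips stand robot.tcp_to_tips ahead of it and the grasp point (between the pads) lies 3 mm ahead of it (robot.tcp_to_tips is the distance from the TCP to the fingertips, in m); z points along the fingers, y is the line along which they close (so a half turn about z gives the same grasp; the last joint's range is limited). The gripper opens to 87 mm and grips with 3 to 60 N. Pads are 19 mm wide; open, the fingers measure 117 mm over their backs; the gripper's body (75 mm by 190 mm) begins 51 mm behind the grasp point.
Start: joints at [-1.444, 0.527, 1.433, -0, 1.181, -0.178], TCP at [0.188, -0.596, 0.245] pointing down, gripper open.
Joint ranges: [-3.08, 3.08], [-0.75, 2.2], [0.22, 2.44], [-1.43, 4.57], [0, 2.65], [-2.85, 2.85]. Speed limits (rad/s): [2.79, 2.79, 3.14, 3.14, 3.14, 3.14].

### API

Orientations are given as a unit quaternion [x, y, z, w].
In Python, from rig import robot gives the robot as it stands. The module is installed in compiled form; this text tells all that it offers.
- The arm moves only by the shell command python3 -m jog 'ROWS' [FORCE]. ROWS is JSON, one flat list of numbers, 5 for each row, row after row: the finger opening in m, from 0 to 0.087, then the shift along the tool's x, y, z in m, then the turn about the tool's z in units of 10 degrees (1.0 is 10 degrees). In form: [claw, x, y, z, roll, claw, x, y, z, roll, ...]. A call has 1 to 20 rows; each row shifts and turns the commanded pose from where the row before left it, along the tool's axes as they then stand; what a row does not reach is not made up. A row lasts 1/8 s, in which the tool goes at most 62.5 mm and 10.7 degrees, less where a joint would pass 70% of its speed; a pose out of reach is approached as far as the arm can. A call with a gripper value outside its range is refused whole. The fingers move at their own pace and stop on an object; FORCE is the grip in N (left out, the last holds). Time passes only in rows, so rows that do not move let the fingers close. It gives the time, the measured TCP pose, the force, the opening and the grip force at its end, in the units of the state.
- robot.get_obs(): the state, without advancing time (a new reading comes with each control period).
- robot.camera(name): name is "scene" or "top" or "wrist"; returns the picture (480x640x3 uint8, blue, green, red); there is no depth.
- robot.camera_model(name): a dict with "fx", "fy", "cx", "cy" (pixels), "R" (3x3) and "t" (3): a world point X has camera coordinates R X + t; the wrist camera has in their place "tool_from_camera" (4x4, takes a point from camera to tool coordinates, whose origin is the TCP and whose axes are the flange's). Camera axes: x right, y down, z forward; pixel columns grow to the right and rows downward; lengths in m; the calibration is good to about 2 mm. A picture is of the moment at which its call begins: read the wrist's pose just before it. camera_model takes no time and is no camera call.
- robot.hand_in(): hands the job in; it is judged then, once.
Trained networks look in the newest picture that a camera, given by its name, has taken for a name from the list of things; names that differ only in an ending like _2 or _b are one class to them, and where a whole thing is asked for, a point or a joint stands for the part that bears it (a point fixed in the world has none). Each returns a list of dicts, best first, with "conf" (0 to 1); they miss things now and then, are a little off and sometimes report something else, mostly with a low value. They report only what shows in the picture. A call takes as long as a camera call. They do not tell look-alikes from the thing itself.
- robot.look_for(camera, label): "extent" ([centre column, centre row, width, height] in pixels, round what is visible of it).
- robot.outline_of(camera, label): "region" (480x640 bool, what is visible of it) and "extent" ([centre column, centre row, width, height] in pixels, round what is visible of it).
The state is a dict: "time": time; "q": joint angles; "joint_velocities": joint speeds; "joint_torque": joint torques, N m; "position": TCP position; "tool_rot": TCP orientation; "ft_force": force on the tool from outside, world axes, zero at the start; "moment": the same for the moment, N m; "grip_width": finger opening in m; "grip_force": force on a finger pad.
Only numpy, scipy, OpenCV 4.12 (cv2) and the standard library are available. Lean on these libraries where they do the work, as an engineer would, in place of code of your own. Each camera call takes 0.05 s, during which the arm holds its last target. There are 200 camera calls.

### The job

Take the rectangular glass sample cell off its drying peg, gripping it by its two frosted faces and keeping the fingers off the clear windows, and hold it in the light path of the inspection stand, midway between torch and screen: upright, centred on the beam, with its windows squarely facing torch and screen. It stays mouth down as it stood; do not knock it, the hand or the arm against the stand, and leave the two round vessels on the rack and the marker and wheel bolt beside it where they are. Finish while still holding the cell still in the beam, free of everything but the fingers: do not put it down or let go.

Things in the scene. Friction and masses are not known exactly. Their poses are not given: they have to be found in the camera images.
- cell: Rectangular hollow glass cell, mouth down over a peg: 24 mm (own x) by 36 mm (own y), 70 mm tall, 3 mm walls, 70 g; half a turn makes no difference. Origin: centre of the rim, on the rack base; z up to the closed end. Faces at x = +-12 mm: clear windows, 36 mm wide; at y = +-18 mm: frosted, 24 mm wide, with fine grip lines (a grip on them spans 36 mm). The peg leaves a few mm of play.
- cell_center (a point): Centre of the cell, 35 mm above its rim on its axis; axes as the cell's.
- cell_frosted_1: Frosted face of the cell at its +y (a 3 mm wall; origin at its lower edge, y = +16.5 mm in the cell).
- cell_frosted_2: Frosted face of the cell at its -y (origin at its lower edge, y = -16.5 mm in the cell).
- cell_window_1: Clear window of the cell at its +x (a 3 mm wall; origin at its lower edge, x = +10.5 mm in the cell). Not to be touched.
- cell_window_2: Clear window of the cell at its -x (origin at its lower edge, x = -10.5 mm in the cell). Not to be touched.
- rack: Fixed drying rack: grey base 255 x 75 x 15 mm with three upright steel pegs in a row along its x at -85, 0 and +85 mm, 10 mm thick, tips 70 mm above the bench. Origin: centre of its underside. Cell, vial and jar each stand upside down on one peg; which is where varies.
- vial: Tall round clear glass vessel, 34 mm diameter, 75 mm tall, upside down on another peg. Origin: centre of its mouth rim. To be left alone.
- jar: Wider, shorter round clear glass vessel, 44 mm diameter, 62 mm tall, upside down on another peg. Origin: centre of its mouth rim. To be left alone.
- stand: Fixed inspection stand: base 100 mm (x) by 270 mm (y -80 to +190), 12 mm thick. Black torch on saddles on the +y side, lens at y = +55 mm, top 127 mm above the bench, shining along -y at an upright grey screen plate 90 mm wide with a round ground-glass disc, face at y = -57 mm, top 152 mm. The gap is open above and at both sides. Origin: on the bench below the beam, at the scribed cross.
- light_path (a point): Middle of the light path: on the beam axis, 110 mm above the bench, midway between torch and screen. Axes as the stand's: the beam runs along y, z is up.
- marker: Loose marker pen, 16 x 131 x 17 mm, lying between rack and stand. Origin under its middle. To be left alone.
- wheel_bolt: Loose steel wheel bolt standing on its head, 25 mm wide, 52 mm tall, between rack and stand. Origin under its middle. To be left alone.
Not all that is in view belongs to the job. Leave any orange or red look-alike of the cell alone.

How it is judged:
By the outcome, as a careful person would: the job done as asked, in the order asked, and still so for the second after the job is handed in, while the arm keeps its last pose, push and grip.
It also fails if it takes over 38 s, if anything falls off the work surface, if the arm or the gripper's body presses on something with over 40 N, if the wrist force passes 120 N, or if a joint passes its speed limit or range.

## Working session

There is one attempt and no reset: what is moved stays moved. The work goes in short steps, Python scripts to look and compute and a shell command to move; the robot and the scene stay as the last step left them, time stands still between calls to the robot, and variables do not carry over. Pictures are saved under pics/ and viewed, at most 10 in all, crops included, and the job is handed in when it is done.

```bash
mkdir -p pics
python3 - <<'E'
from rig import robot
import cv2,numpy as np
o=robot.get_obs();print(o['time'],o['position'],o['tool_rot'],o['grip_width'],robot.tcp_to_tips)
for c in ('scene','top'):
    im=robot.camera(c);cv2.imwrite(f'pics/{c}1.png',im)
    m=robot.camera_model(c);print(c,{k:np.round(v,4).tolist() for k,v in m.items()})
    for l in ('cell','rack','stand','vial','jar','marker','wheel_bolt','cell_frosted_1','cell_window_1'):
        print(l,[(np.round(d['extent']).tolist(),round(d['conf'],2)) for d in robot.look_for(c,l)][:3])
print(robot.camera_model('wrist'))
E
```

```text
0.0 [ 0.18809282 -0.59532881  0.24359396] [ 9.88331997e-01  1.52311382e-01  1.26511718e-05 -1.05219817e-03] 0.08728267604513203 0.022
scene {'fx': 471.9186, 'fy': 471.9186, 'cx': 317.3651, 'cy': 231.9204, 'R': [[0.8991, -0.4375, -0.0144], [-0.3196, -0.6336, -0.7046], [0.2991, 0.6381, -0.7095]], 't': [-0.5125, 0.2008, 0.8083]}
cell [([381.0, 360.0, 28.0, 44.0], 0.94), ([320.0, 395.0, 26.0, 50.0], 0.82), ([330.0, 265.0, 23.0, 39.0], 0.81)]
rack [([337.0, 332.0, 148.0, 74.0], 0.61)]
stand [([254.0, 192.0, 105.0, 112.0], 0.65)]
vial [([383.0, 296.0, 20.0, 38.0], 0.63)]
jar [([339.0, 311.0, 30.0, 42.0], 0.85)]
marker [([255.0, 271.0, 47.0, 45.0], 0.87)]
wheel_bolt [([315.0, 240.0, 16.0, 19.0], 0.69)]
cell_frosted_1 [([375.0, 370.0, 18.0, 31.0], 0.92), ([321.0, 268.0, 7.0, 33.0], 0.75), ([314.0, 406.0, 16.0, 27.0], 0.7)]
cell_window_1 [([332.0, 270.0, 11.0, 25.0], 0.89), ([386.0, 367.0, 12.0, 34.0], 0.66), ([324.0, 397.0, 13.0, 35.0], 0.65)]
top {'fx': 611.96, 'fy': 611.96, 'cx': 326.3239, 'cy': 247.5296, 'R': [[0.0073, -1.0, 0.0013], [-0.9922, -0.0074, -0.1241], [0.1241, -0.0004, -0.9923]
[... 415 characters left out ...]
8.0, 13.0], 0.48)]
wheel_bolt [([309.0, 232.0, 8.0, 10.0], 0.4)]
cell_frosted_1 [([382.0, 291.0, 3.0, 15.0], 0.57), ([347.0, 244.0, 8.0, 7.0], 0.42), ([437.0, 289.0, 14.0, 6.0], 0.39)]
cell_window_1 [([438.0, 299.0, 19.0, 17.0], 0.61)]
{'fx': 342.5820324354811, 'fy': 342.5820324354811, 'cx': 319.18747125290474, 'cy': 241.48476603877415, 'tool_from_camera': array([[ 2.18847200e-04, -9.60238901e-01, -2.79179522e-01,
         7.69202077e-02],
       [ 9.99999762e-01,  3.93016726e-04, -5.67888364e-04,
        -8.29417512e-04],
       [ 6.55030720e-04, -2.79179331e-01,  9.60238758e-01,
        -1.40903405e-01],
       [ 0.00000000e+00,  0.00000000e+00,  0.00000000e+00,
         1.00000000e+00]])}
```

Run:
```python
import cv2,numpy as np
a=cv2.imread('pics/scene1.png')[120:440,160:460];b=cv2.imread('pics/top1.png')[160:340,150:480]
cv2.imwrite('pics/a.png',cv2.resize(a,(562,600),interpolation=2));cv2.imwrite('pics/b.png',cv2.resize(b,(792,432),interpolation=2))
```

```text
(no output)
```

View pics/a.png

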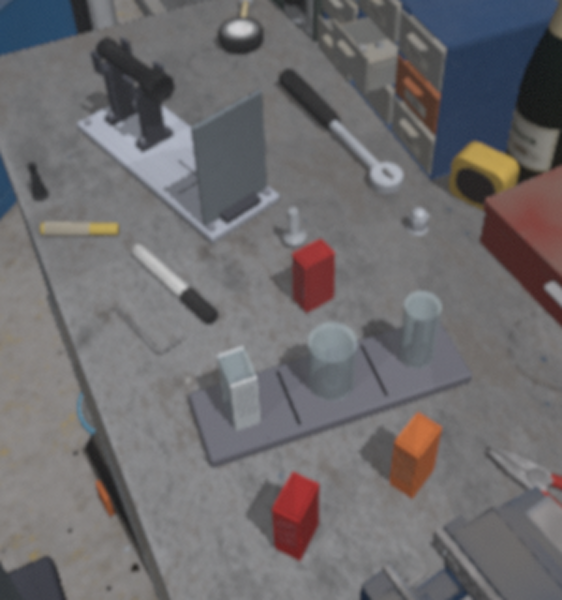

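View pics/b.png

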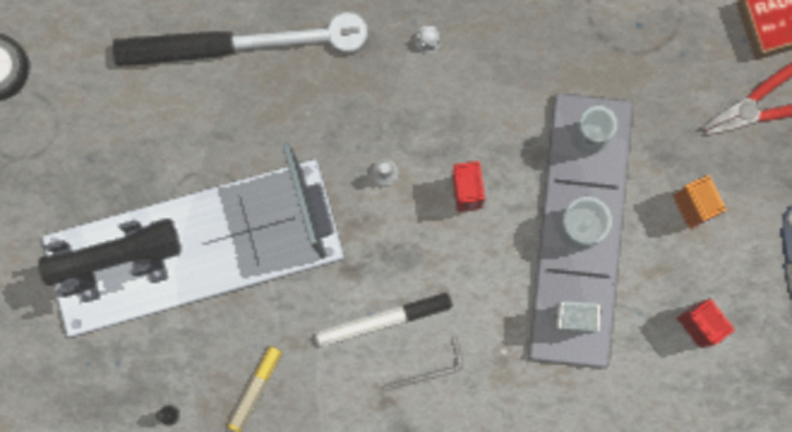

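The clear cell is on the peg nearest the robot, at about (391,292) in the top image. Its white frosted edges are at its left and right, and the red and orange blocks are look-alikes. The stand's cross is at about (254,257), with the torch on the left and the screen on the right.

```bash
cat > h.py <<'E'
from rig import robot
import cv2,numpy as np
from scipy.spatial.transform import Rotation as Ro
def ray(cam,uv,z):
    "pixel -> world point on plane z"
    m=robot.camera_model(cam)
    d=np.array([(uv[0]-m['cx'])/m['fx'],(uv[1]-m['cy'])/m['fy'],1])
    if cam=='wrist':
        o=robot.get_obs();T=m['tool_from_camera'];R=Ro.from_quat(o['tool_rot']).as_matrix()
        D=R@T[:3,:3]@d;C=R@T[:3,3]+o['position']
    else:
        R=np.array(m['R']);D=R.T@d;C=-R.T@np.array(m['t'])
    return C+D*(z-C[2])/D[2]
def proj(cam,X):
    m=robot.camera_model(cam);X=np.asarray(X,float)
    if cam=='wrist':
        o=robot.get_obs();T=m['tool_from_camera'];R=Ro.from_quat(o['tool_rot']).as_matrix()
        p=T[:3,:3].T@(R.T@(X-o['position'])-T[:3,3])
    else: p=np.array(m['R'])@X+m['t']
    return p[:2]/p[2]*[m['fx'],m['fy']]+[m['cx'],m['cy']]
def goto(P):
    o=robot.get_obs();R=Ro.from_quat(o['tool_rot']).as_matrix()
    print('shift tool',np.round(R.T@(np.array(P)-o['position']),4),'tool x dir deg',np.degrees(np.arctan2(R[1,0],R[0,0])).round(2),'y dir',np.degrees(np.arctan2(R[1,1],R[0,1])).round(2),'tilt',np.degrees(np.arccos(-R[2,2])).round(2))
E
python3 - <<'E'
from h import *
s=lambda u,v:(150+u/2.4,160+v/2.4)
print('cell',ray('top',s(579,316),.085)); c=[ray('top',s(*p),.085)[:2] for p in [(559,303),(600,304),(600,331),(558,330)]];print(np.round(c,4))
print('cross',ray('top',s(250,232),.012))
b=[ray('top',s(*p),.012)[:2] for p in [(43,240),(315,163),(343,258),(70,335)]];print(np.round(b,4))
for i,j in((1,0),(2,3)): d=b[i]*-1+b[j];print(np.linalg.norm(d),np.degrees(np.arctan2(d[1],d[0]))-90)
r=[ray('top',s(*p),.015)[:2] for p in [(557,96),(633,99),(608,366),(531,360)]]
print(np.round(r,4),np.degrees(np.arctan2(*(r[0]-r[3])[::-1])),np.degrees(np.arctan2(*(r[1]-r[2])[::-1])))
goto(ray('top',s(579,316),.085))
E
```

```text
cell [ 0.42183101 -0.19454675  0.085     ]
[[ 0.4332 -0.1768]
 [ 0.4326 -0.2133]
 [ 0.4087 -0.2131]
 [ 0.4093 -0.1759]]
cross [0.50262672 0.10770354 0.012     ]
[[0.4936 0.3027]
 [0.569  0.0474]
 [0.4786 0.0196]
 [0.4045 0.2739]]
0.26613250514149694 16.451960820873083
0.2649167343048098 16.258690131214237
[[ 0.6348 -0.1823]
 [ 0.6324 -0.2547]
 [ 0.3792 -0.2288]
 [ 0.3843 -0.1571]] -5.753271555175055 -5.848779239370421
shift tool [ 0.3437 -0.3125  0.1596] tool x dir deg 17.52 y dir -72.48 tilt 0.0
```

```bash
python3 -m jog '[0.087,0.034,-0.031,0.004,0,0.087,0.034,-0.031,0.004,0,0.087,0.034,-0.031,0.004,0,0.087,0.034,-0.031,0.004,0,0.087,0.034,-0.031,0.004,0,0.087,0.034,-0.031,0.004,0,0.087,0.034,-0.031,0.004,0,0.087,0.034,-0.031,0.004,0,0.087,0.034,-0.031,0.004,0,0.087,0.034,-0.031,0.004,0,0.087,0,0,0.02,0.65,0.087,0,0,0.02,0.65,0.087,0,0,0.01,0.65,0.087,0,0,0,0]'
python3 - <<'E'
from h import *
im=robot.camera('wrist');cv2.imwrite('pics/w1.png',im)
goto([.4218,-.1945,.06])
for l in ('cell','cell_frosted_1','cell_window_1'):print(l,[(np.round(d['extent']).tolist(),round(d['conf'],2)) for d in robot.look_for('wrist',l)][:3])
E
```

```text
time: 2.75
position: [0.4189, -0.1978, 0.1541]
tool_rot: [1.0, -0.017, -0.001, -0.0]
ft_force: [0.5, -0.1, 0.3]
grip_width: 0.0872
grip_force: 0.0
shift tool [ 0.0026 -0.0036  0.0945] tool x dir deg -1.86 y dir -91.86 tilt 0.02
cell [([317.0, 252.0, 57.0, 57.0], 0.94), ([484.0, 78.0, 96.0, 82.0], 0.76), ([163.0, 67.0, 96.0, 79.0], 0.67)]
cell_frosted_1 [([174.0, 100.0, 77.0, 19.0], 0.98), ([495.0, 105.0, 78.0, 28.0], 0.94), ([466.0, 227.0, 63.0, 41.0], 0.78)]
cell_window_1 [([316.0, 235.0, 46.0, 36.0], 0.89), ([524.0, 69.0, 21.0, 52.0], 0.76), ([128.0, 68.0, 21.0, 55.0], 0.68)]
```

View pics/w1.png

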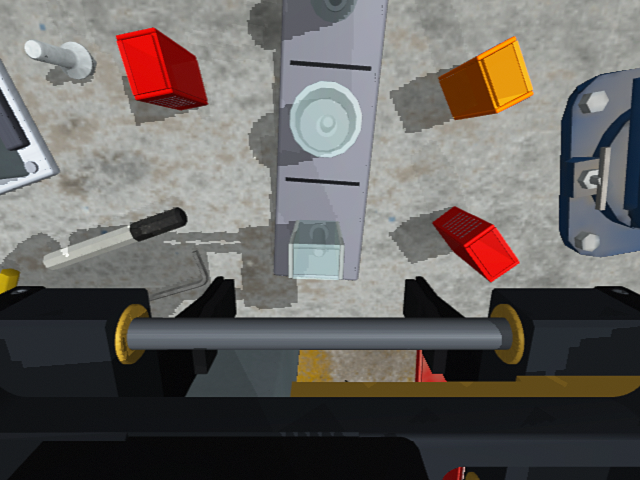

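The cell is at about (316,250), between the fingers, with its long side along the closing line. I'll zoom in on its corners.

Run:
```python
import cv2
a=cv2.imread('pics/w1.png')[205:295,260:380];cv2.imwrite('pics/w1c.png',cv2.resize(a,None,fx=6,fy=6,interpolation=2))
```

```text
(no output)
```

View pics/w1c.png

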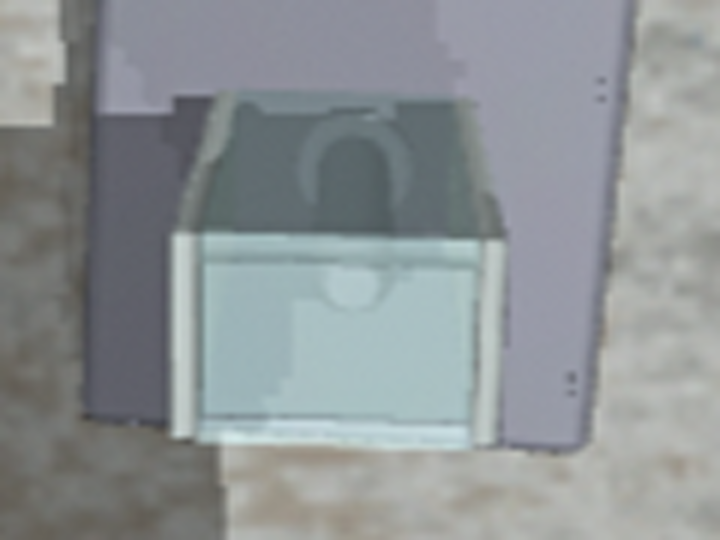

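Run:
```python
from h import *
c=np.array([ray('wrist',(260+u/6,205+v/6),.085) for u,v in [(172,233),(506,238),(497,445),(172,437)]])
print(np.round(c,4));a=lambda d:np.degrees(np.arctan2(d[1],d[0]))
for i,j in((1,0),(2,3)):print('y',np.linalg.norm(c[j]-c[i]),a(c[j]-c[i])-90)
for i,j in((3,0),(2,1)):print('x',np.linalg.norm(c[j]-c[i]),a(c[j]-c[i]))
m=c.mean(0);print(m);goto([m[0],m[1],.063])
```

```text
[[ 0.4339 -0.1782  0.085 ]
 [ 0.4321 -0.214   0.085 ]
 [ 0.4083 -0.2127  0.085 ]
 [ 0.4104 -0.1769  0.085 ]]
y 0.03579997960691728 -2.809220757416142
y 0.035883685664153536 -3.4328621160804005
x 0.02348281624065312 -3.325960148716581
x 0.023872787962101707 -3.1217169097839794
[ 0.42115851 -0.19544144  0.085     ]
shift tool [ 0.0015 -0.003   0.0921] tool x dir deg -1.92 y dir -91.92 tilt 0.08
```

```bash
python3 -m jog '[0.087,0.0015,-0.003,0.02,0.13,0.087,0,0,0.02,0,0.087,0,0,0.02,0,0.087,0,0,0.016,0,0.087,0,0,0.016,0,0.087,0,0,0,0]' 18
python3 - <<'E'
from h import *
goto([.4212,-.1954,.063])
E
```

```text
time: 3.7
position: [0.4205, -0.195, 0.0622]
tool_rot: [1.0, -0.028, -0.0, -0.0]
ft_force: [-0.5, 0.4, -0.2]
grip_width: 0.087
grip_force: 0.0
shift tool [ 0.0007  0.0003 -0.0008] tool x dir deg -3.25 y dir -93.25 tilt 0.07
```

```bash
python3 -m jog '[0.087,0.0005,0,0,0,0.06,0,0,0,0,0.045,0,0,0,0,0.038,0,0,0,0,0.033,0,0,0,0,0.03,0,0,0,0,0.03,0,0,0,0,0.03,0,0,0,0]' 18
python3 - <<'E'
from h import *
im=robot.camera('wrist');a=im[190:340,200:440];cv2.imwrite('pics/w2.png',cv2.resize(a,None,fx=3,fy=3,interpolation=2))
E
```

```text
time: 4.7
position: [0.4212, -0.1951, 0.0625]
tool_rot: [1.0, -0.029, -0.0, -0.0]
ft_force: [-0.1, 0.1, -0.3]
grip_width: 0.0357
grip_force: 18.0
```

View pics/w2.png

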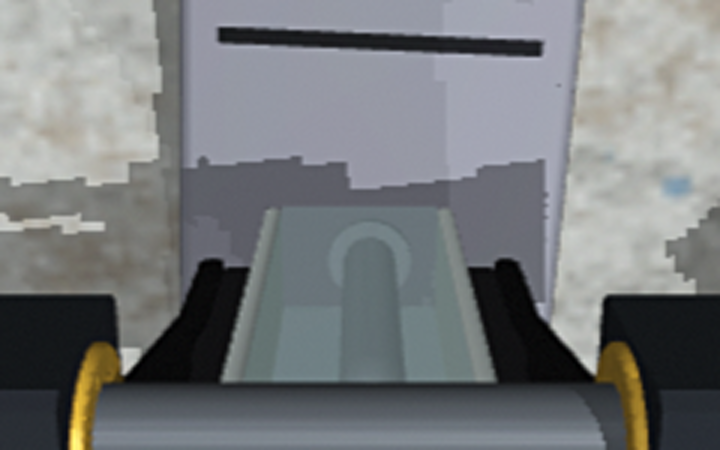

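The fingers grip both frosted walls evenly, with the windows free and the peg visible inside the cell. Next I lift and look at the stand from nearby.

```bash
python3 -m jog '[0.03,0,0,-0.015,0,0.03,0,0,-0.025,0,0.03,0,0,-0.03,0,0.03,0,0,-0.035,0,0.03,0,0,-0.035,0,0.03,0,0,-0.03,0,0.03,0,-0.025,0,0,0.03,0,-0.035,0,0,0.03,0,-0.035,0,0,0.03,0,-0.035,0,0,0.03,0,-0.025,0,0,0.03,0,0,0,0,0.03,0,0,0,0]'
python3 - <<'E'
from h import *
im=robot.camera('wrist');cv2.imwrite('pics/w3.png',im)
goto([.502,.108,.233]);print(proj('wrist',[.502,.108,.012]))
E
```

```text
time: 6.38
position: [0.4301, -0.0408, 0.2325]
tool_rot: [1.0, -0.028, 0.0, 0.0]
ft_force: [-0.3, -0.5, -0.3]
grip_width: 0.0358
grip_force: 18.0
shift tool [ 0.0631 -0.1529 -0.0005] tool x dir deg -3.31 y dir -93.31 tilt 0.03
[170.8143289  155.54482681]
```

View pics/w3.png

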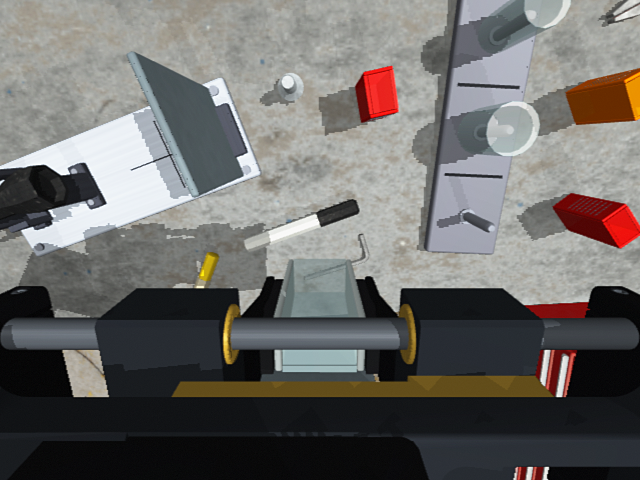

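The peg is empty and the cell is held; the stand's right-hand corners are near (222,79) and (261,177). Zooming in to refine its pose.

Run:
```python
import cv2
a=cv2.imread('pics/w3.png')[40:265,0:290];cv2.imwrite('pics/w3c.png',cv2.resize(a,None,fx=2.6,fy=2.6,interpolation=2))
```

```text
(no output)
```

View pics/w3c.png

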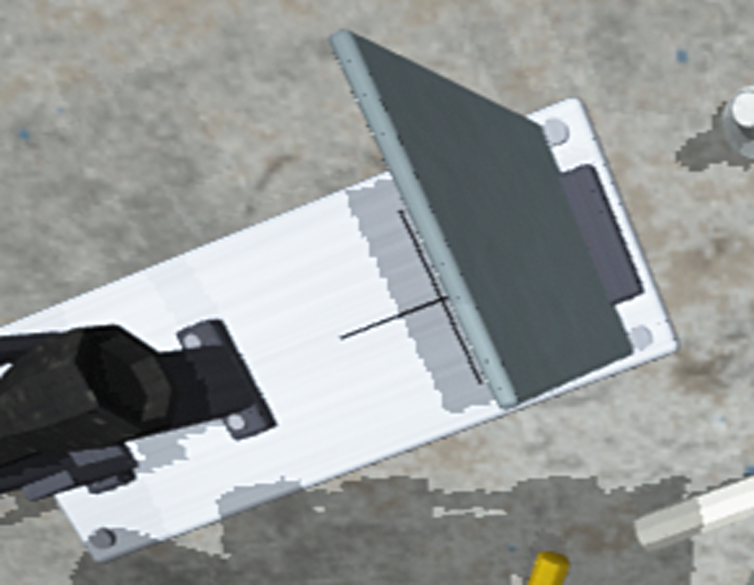

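Run:
```python
from h import *
p=lambda u,v:ray('wrist',(u/2.6,40+v/2.6),.012)[:2]
a=lambda d:np.degrees(np.arctan2(d[1],d[0]))
print('cross',p(442,299))
print('yaw', a(p(97,558)-p(676,348))-90, a(p(0,326)-p(575,98))-90, a(p(341,338)-p(445,299))-90, a(p(400,210)-p(480,382)), a(p(580,100)-p(678,345)))
print('corners',p(577,97),p(678,347),p(97,560),'screen-face top', ray('wrist',(332/2.6,40+38/2.6),.152),ray('wrist',(505/2.6,40+405/2.6),.152))
R=Ro.from_euler('z',16.4,degrees=True).as_matrix()
for c in [(.05,-.08),(-.05,-.08),(-.05,.19)]: print((R@[*c,0])[:2]+[.502,.1075])
goto([.502,.108,.233])
# cell in hand: yaw and offset via top face
```

```text
cross [0.50258454 0.10873567]
yaw 16.053811420442187 16.11529376691952 15.920122372089907 16.38276350979186 16.448106501599632
corners [0.57176832 0.04574685] [0.47871984 0.01793476] [0.40372011 0.27537832] screen-face top [0.56168156 0.06382896 0.152     ] [0.47786052 0.0383198  0.152     ]
[0.57255302 0.04487195]
[0.47662162 0.01663781]
[0.40038942 0.27565258]
shift tool [ 0.0631 -0.1529 -0.0005] tool x dir deg -3.31 y dir -93.31 tilt 0.03
```

```bash
python3 -m jog '[0.03,0.0128,-0.0305,0,0,0.03,0.0128,-0.0305,0,0,0.03,0.0128,-0.0305,0,0,0.03,0.0128,-0.0305,0,0,0.03,0.0128,-0.0305,0,0,0.03,0,0,0,-0.5,0.03,0,0,0,-0.84,0.03,0,0,0,-0.84,0.03,0,0,0,-0.84,0.03,0,0,0,-0.84,0.03,0,0,0,-0.84,0.03,0,0,0,-0.84,0.03,0,0,0,-0.84,0.03,0,0,0,-0.84,0.03,0,0,0,-0.84,0.03,0,0,0,-0.84,0.03,0,0,0,-0.84,0.03,0,0,0,-0.84,0.03,0,0,0,-0.84]'
python3 -m jog '[0.03,0,0,0,0,0.03,0,0,0,0]'
python3 - <<'E'
from h import *
goto([.5027,.108,.1225])
E
```

```text
time: 8.8
position: [0.5031, 0.107, 0.2323]
tool_rot: [0.566, 0.825, -0.0, -0.0]
ft_force: [-1.2, -0.2, -0.7]
grip_width: 0.0357
grip_force: 18.0
time: 9.05
position: [0.5029, 0.1076, 0.2325]
tool_rot: [0.568, 0.823, -0.0, 0.0]
ft_force: [0.7, 0.4, -0.9]
grip_width: 0.0359
grip_force: 18.0
shift tool [ 4.0e-04 -1.0e-04  1.1e-01] tool x dir deg 110.74 y dir 20.74 tilt 0.0
```

```bash
python3 -m jog '[0.03,0,0,0,0.45,0.03,0,0,0.01,0,0.03,0,0,0.02,0,0.03,0,0,0.02,0,0.03,0,0,0.02,0,0.03,0,0,0.02,0,0.03,0,0,0.015,0,0.03,0,0,0.005,0,0.03,0,0,0,0,0.03,0,0,0,0]'
python3 - <<'E'
from h import *
goto([.5027,.108,.1225])
for c in('scene','top'):
    im=robot.camera(c);cv2.imwrite(f'pics/{c}2.png',im)
    print(c,[(np.round(d['extent'],1).tolist(),round(d['conf'],2)) for d in robot.look_for(c,'cell')][:4],proj(c,[.5027,.108,.11]))
    cv2.imwrite(f'pics/{c}2c.png',cv2.resize(im[130:260,190:320] if c=='scene' else im[190:320,150:320],None,fx=4.4,fy=4.4,interpolation=2))
E
```

```text
time: 10.3
position: [0.5032, 0.1083, 0.1231]
tool_rot: [0.599, 0.801, 0.0, 0.001]
ft_force: [0.5, -0.1, -1.1]
grip_width: 0.0356
grip_force: 18.0
shift tool [-0.0001 -0.0005  0.0006] tool x dir deg 106.43 y dir 16.43 tilt 0.08
scene [([328.6, 266.8, 24.9, 39.5], 0.84), ([318.7, 395.2, 23.4, 43.2], 0.73), ([266.5, 176.5, 18.3, 43.2], 0.67), ([381.4, 360.5, 27.7, 44.3], 0.66)] [263.03496596 179.3684722 ]
top [([442.9, 294.2, 18.6, 21.8], 0.75), ([346.4, 237.6, 13.4, 22.1], 0.5)] [248.6417189  251.54455731]
```

View pics/scene2c.png

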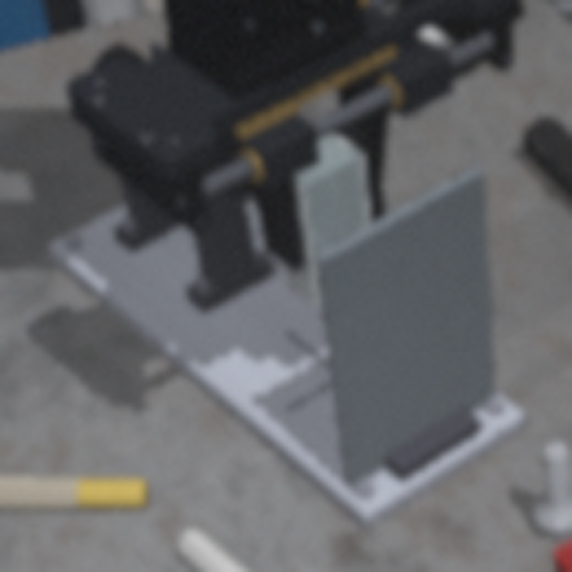

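The cell is upright between torch and screen with its window facing the screen. One check of the pose in hand, comparing predicted corners with the wrist and scene views.

Run:
```python
from h import *
w=robot.camera('wrist');s=cv2.imread('pics/scene2.png')
o=robot.get_obs();R=Ro.from_quat(o['tool_rot']).as_matrix()
def draw(im,c):
    k=4;x0,y0,x1,y1=(220,210,420,390) if c=='wrist' else (240,140,300,220)
    k=3 if c=='wrist' else 5
    z=cv2.resize(im[y0:y1,x0:x1],None,fx=k,fy=k,interpolation=2)
    for zt in (-.035+.0125,.035+.0125)[::1]:
        P=[o['position']+R@[a*.012,b*.018,zt] for a,b in((1,1),(1,-1),(-1,-1),(-1,1))]
        q=np.array([(proj(c,p)-[x0,y0])*k for p in P]).round().astype(int)
        cv2.polylines(z,[q],True,(0,0,255),1)
    return z
a=draw(w,'wrist');b=draw(s,'scene');h=max(a.shape[0],b.shape[0])
z=np.zeros((h,a.shape[1]+0,3),np.uint8);z[:a.shape[0]]=a
cv2.imwrite('pics/chk.png',a);b2=b[:,:];cv2.imwrite('pics/chk2.png',b2)
```

```text
(no output)
```

View pics/chk.png

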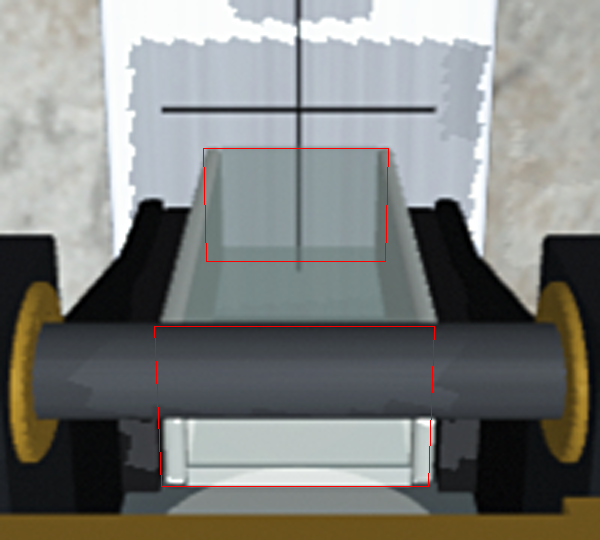

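View pics/chk2.png

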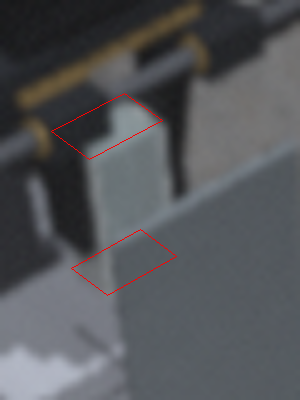

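Run:
```python
from h import *
p=lambda u,v:ray('wrist',(220+u/3,210+v/3),.012)
print(p(298.5,109)); goto(p(298.5,109)); a=p(163,109)-p(436,109);print(np.degrees(np.arctan2(a[1],a[0])));a=p(298.5,10)-p(298.5,265);print(np.degrees(np.arctan2(a[1],a[0])))
o=robot.get_obs();print(o['time'],o['position'],o['grip_force'])
```

```text
[0.5034766  0.10890017 0.012     ]
shift tool [0.0005 0.0006 0.111 ] tool x dir deg 106.42 y dir 16.42 tilt 0.06
-163.56786631432337
106.44945210285003
10.55 [0.5029393  0.1082681  0.12300656] 17.99988929880783
```

```bash
python3 -c "
from rig import robot
print(robot.hand_in())"
```

```text
the job is handed in; nothing more can be done
None
```

The job is handed in with the cell held still by its frosted faces, mouth down in the light path. By my measurements it is within about 1 mm of the beam centre and squarely aligned. The handed-in run took about 10.6 s, and no verdict was returned.

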